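# Uncover the detector and draw its arm out to the red cursor

## Robot

A 6-joint arm with a two-finger parallel gripper is mounted at the origin on the work surface. World frame = base frame: x ahead of the robot, y to its left, z up, the work surface at z = 0. Lengths are in mm, angles in rad, forces in N, time in s.
With the tool pointing down it reaches from about 275 to 750 mm from the base axis. Payload 10.2 kg.
Tool frame: the origin (TCP) lies on the front face of the gripper's body, between the roots of the fingers; the fingertips stand 73 mm ahead of it and the grasp point (between the pads) lies 54 mm ahead of it; z points along the fingers, y is the line along which they close (so a half turn about z gives the same grasp; the last joint's range is limited). The gripper opens to 85 mm and grips with 20 to 120 N. Pads are 22 mm wide; open, the fingers measure 114 mm over their backs; the gripper's body (76 mm by 85 mm) begins 54 mm behind the grasp point. The pads swing forward as they close: fully open they stand 13 mm farther back than shut.
Start: joints at [-1.53, 0.313, 1.498, -0, 1.331, -0.223], TCP at [136.881, -506.848, 303.894] pointing down, gripper open.
Joint ranges: [-2.94, 2.94], [-0.97, 2.17], [0.19, 2.56], [-1.23, 4.37], [0.02, 3.11], [-2.88, 2.88]. Speed limits (rad/s): [2.39, 2.39, 3.01, 3.14, 3.14, 3.14].

## Interface

Orientations are given as a unit quaternion [w, x, y, z].
In Python, from rig import * gives the robot as it stands.
- The arm moves only by the tool step_arm, never from a script. Its argument "plan" is a list of rows, each an object with "offset": the shift along the tool's x, y, z in cm, a list of three; "rot": the turn, a rotation vector about the tool's x, y, z in degrees, a list of three; "gripper": the finger opening in cm, from 0 to 8.54. In form: [{"offset": [x, y, z], "rot": [wx, wy, wz], "gripper": gripper}, ...]. A call has 1 to 12 rows; each row is the pose to reach, as a shift and turn from the pose commanded when the call began, along the tool's axes at that moment; what a row does not reach only later rows make up. A row lasts 1/10 s, in which the tool goes at most 50 mm and 8.59 degrees, less where a joint would pass 70% of its speed; a pose out of reach is approached as far as the arm can. A call with a gripper value outside its range is refused whole. The fingers move at their own pace and stop on an object; "squeeze" is the grip in N (left out, the last holds). Time passes only in rows, so rows that repeat a pose let the fingers close. It gives the time, the measured TCP pose, the force, the opening and the grip force at its end, in the units of the state.
- sense(): the state, without advancing time (a new reading comes with each control period).
- capture(name): name is "side" or "top" or "wrist"; returns a dict with "color" (400x640x3 uint8, red, green, blue), "depth" (400x640 float32, mm along the optical axis (not along the pixel's ray), 0 where there is no reading), "vertical_fov" (degrees; the focal length in pixels is half the picture's height over the tangent of half this angle, whatever the lens; pixels are square), "cx", "cy" (the principal point, pixels), "rvec" (rotation vector, rad) and "tvec" (3), from world to camera coordinates, as OpenCV has them; the wrist camera has in their place "mount" (4x4, takes a point from camera to tool coordinates, whose origin is the TCP and whose axes are the flange's). Camera axes: x right, y down, z forward; pixel columns grow to the right and rows downward; lengths in mm; the calibration is good to about 2 mm. A picture is of the moment at which its call begins: read the wrist's pose just before it.
- finish_job(): hands the job in; it is judged then, once.
The state is a dict: "time_s": time; "joints": joint angles; "dq": joint speeds; "tau": joint torques, N m; "eef_pos": TCP position; "ee_rot": TCP orientation; "force": force on the tool from outside, world axes, zero at the start; "wrist_torque": the same for the moment, N m; "grip_width": opening from 0.0 (shut) to 1.0 (fully open); "grip_force": force on a finger pad.
Only numpy, scipy, OpenCV 4.12 (cv2) and the standard library are available. Lean on these libraries where they do the work, as an engineer would, in place of code of your own. Each camera call takes 0.05 s, during which the arm holds its last target. There are 200 camera calls.

## Task

Get the light detector ready for a reading: draw its black dark plate (yellow grip bar) straight up out of the slotted holder on the detector head and lower it, without dropping it, fully home into the empty slot of the grey plate rack. Then pinch the head so that its blue lock button is pressed in, slide the head out along the scale until its yellow index line stands level with the tip of the red cursor, and finish while still gripping the head and holding it there against its return spring. Leave the cursor where it is set and do not disturb the other plates or the loose things around.

Things in the scene. Friction and masses are not known exactly. Their poses are not given: they have to be found in the camera images.
- stand: Fixed detector stand; origin on the table under its middle. The head slides out along its +y; +x is the side of scale and lock button. Aluminium profile 60 (x) by 430 mm (y), 25 high; at its -y end a white housing (x -45 to 45, y -225 to -115, top z 115 mm; a thin post at y -205 up to z 143). White scale bar x 29 to 66 mm, y -40 to 160, top z 28, a tick every 5 mm, long ones every 50.
- head: White detector head on the inner telescoping tube, 40 (x) by 55 (y) by 60 mm high; origin at the centre of its underside, 40 mm above the table, axes as the stand's. Starts fully in (stand y -27.5 mm) and locked; slides 125 mm along stand +y. A spring draws it home with 2 to 3.5 N, friction about 1 N; it locks only when fully home.
- head_grip (a point): Where to pinch the head, across x: on its centre plane, 78 mm above the table, 22 mm below the head's top. The -x cheek (rubber pad 34 mm long, 30 high) lies 22 mm to -x of it, the blue button's face 28 mm to +x when out, 23 mm when fully in. Axes as the stand's.
- lock_face (a point): Centre of the face of the blue lock button, 18 mm in diameter, on the +x side of the head; the face looks to +x of the stand and is pressed to -x.
- lock (a joint): How far the lock button is pressed in: 0 out (locked), 0.005 m fully in; the head is free beyond about 0.004. Sprung: 2 N to start, 6 N fully in. It must be kept pressed while the head leaves its home place.
- index (a point): Outer end of the yellow index line on the head's black index arm, just above the scale (31.5 mm above the table), 58 mm to +x and 19.5 mm to +y of the head's origin; moves with the head.
- cursor_tip (a point): Tip of the red set-point cursor clamped on the scale's outer edge (a 16 mm red block, top 36 mm above the table, pointing to -x at the scale); axes as the stand's. Index and cursor agree when both have the same stand y: the head is then drawn out by 50 to 110 mm, differently each time.
- plate: Dark plate: black sheet 50 mm wide (x), 4 thick (y), 90 high, with a yellow grip bar along its top edge, 54 mm wide (x), 10 thick (y), from z 80 to 98 mm. Origin at the centre of its lower edge. About 70 g. At the start it stands in the head's holder, lower edge 40 mm above the table, the bar 16 mm above the holder; it must rise 65 mm to leave the slot.
- rack: Grey plate rack, fixed block 85 mm (x) by 125 mm (y), 45 mm high; origin at the centre of its underside. Three upright slots at y -38, 0 and 38 mm, each 54 mm (x) by 7.5 mm (y), 37 mm deep with a 2 mm bevel at the mouth. Those at -38 and 0 hold the green and the amber filter plate, the one at +38 is empty.
- rack_slot (a point): Centre of the floor of the rack's empty slot, 8 mm above the table; axes as the rack's. The dark plate's lower edge ends here, its sheet along x (either way round).
- filter_green: Green glass filter plate with a white grip bar, the same size as the dark plate, standing loose in the rack. Origin at the centre of its lower edge.
- filter_amber: Amber glass filter plate with a white grip bar, the same size as the dark plate, standing loose in the rack. Origin at the centre of its lower edge.
- tray: Fixed blue open tray 120 by 100 mm, 28 mm high; origin at the centre of its underside.
- lens_ring: Brass ring 42 mm across, 8 mm high, lying loose in the blue tray. Origin at the centre of its underside.
- lens_mount: Loose lens in a black round mount on a post and a 56 mm round foot, 104 mm tall, to the right of the stand. Origin at the centre of its underside.
- connector_strip: Loose black strip 130 mm long (y), 26 mm wide, 22 mm high, with five white squares, to the left of the stand. Origin at the centre of its underside.
- cleaner: Loose blue plastic bottle 48 mm across, 120 mm tall, at the right. Origin at the centre of its underside.
- driver: Loose screwdriver with an orange handle, 160 mm long, lying on the table between rack, tray and robot. Origin under its middle, its length along x.
- holder_floor (a point): Floor of the slotted plate holder on the head's +y face, at the slot's centre, 34.5 mm to +y of the head's origin, 40 mm above the table. The black holder is 62 mm wide (x), 13 mm deep (y) and rises 64 mm above this floor; its slot is 6 mm thick (y) by 53 mm wide (x), open at the top. Axes as the stand's; moves with the head.
Mind the look-alikes: they are no part of the job. Of the things shaped like the plate, the black one is meant. Of the things that look like the rack, take the one that is farthest from the robot's base at the start.

How it is judged:
By the outcome, as a careful person would: the job done as asked, in the order asked, and still so for the second after the job is handed in, while the arm keeps its last pose, push and grip.
It also fails if it takes over 54 s, if anything falls off the work surface, if the arm or the gripper's body presses on something with over 40 N, if the wrist force passes 120 N, or if a joint passes its speed limit or range.

## Working session

There is one attempt and no reset: what is moved stays moved. The work goes in short steps, Python scripts to look and compute and a tool call to move; the robot and the scene stay as the last step left them, time stands still between calls to the robot, and variables do not carry over. Pictures are saved under pics/ and viewed, at most 10 in all, crops included, and the job is handed in when it is done.

Besides the shell and the picture viewer there is one more tool, called after "Call:" in YAML: its name, and indented under it one key for each argument. step_arm: Moves the arm, as the interface text tells. Its arguments: {"type":"object","properties":{"plan":{"type":"array"},"squeeze":{"type":"number"}},"required":["plan"]}

```bash
ls; mkdir -p pics
cat > h.py <<'E'
from rig import *
import numpy as np, cv2
from scipy.spatial.transform import Rotation as R
def cam(n):
    s=sense(); c=capture(n)
    f=200/np.tan(np.radians(c["vertical_fov"])/2)
    K=np.array([[f,0,c["cx"]],[0,f,c["cy"]],[0,0,1]])
    if n=="wrist":
        q=s["ee_rot"]; T=np.eye(4); T[:3,:3]=R.from_quat([q[1],q[2],q[3],q[0]]).as_matrix(); T[:3,3]=s["eef_pos"]
        M=T@np.array(c["mount"])
    else:
        E=np.eye(4); E[:3,:3]=cv2.Rodrigues(np.array(c["rvec"],float))[0]; E[:3,3]=np.ravel(c["tvec"]); M=np.linalg.inv(E)
    return dict(c,K=K,M=M,f=f)
def cloud(c):
    v,u=np.mgrid[:400,:640]; d=c["depth"]
    P=np.stack([(u-c["K"][0,2])/c["f"]*d,(v-c["K"][1,2])/c["f"]*d,d],-1)
    W=P@c["M"][:3,:3].T+c["M"][:3,3]; W[d<=0]=np.nan
    return W
def save(c,n): 
    cv2.imwrite("pics/"+n,c["color"][...,::-1])
def proj(c,X):
    p=np.linalg.inv(c["M"])@np.r_[X,1]; p=c["K"]@p[:3]; return p[:2]/p[2]
def onz(c,u,v,z):
    r=c["M"][:3,:3]@np.linalg.inv(c["K"])@[u,v,1]; o=c["M"][:3,3]; return o+r*(z-o[2])/r[2]
E
python3 - <<'E'
from h import *
import pickle
print(sense())
a=cam("top");b=cam("side");pickle.dump((a,b),open("tb.pkl","wb"))
for c in(a,b):print(c["M"][:3,3],c["f"])
save(a,"top.png");save(b,"side.png")
E
```

```text
pics
{'time_s': 0.0, 'joints': array([-1.53038990e+00,  3.13450696e-01,  1.49841808e+00,  9.49116315e-06,
        1.33099535e+00, -2.23402263e-01]), 'dq': array([-0.00087511, -0.0009476 ,  0.00024131, -0.00058286,  0.00120172,
       -0.00106849]), 'tau': array([-1.53149977e-03, -4.12270010e+01, -2.59743869e+01, -2.83399650e-04,
        4.07022642e-03, -4.46261993e-06]), 'eef_pos': array([ 136.88088694, -506.67792444,  303.341812  ]), 'ee_rot': array([-6.32657766e-04,  9.91313176e-01,  1.31521038e-01,  6.26773815e-05]), 'force': array([-0.25445757, -0.79287705,  0.38307282]), 'wrist_torque': array([-0.0031544 , -0.00170942, -0.01241262]), 'grip_force': 0.0, 'grip_width': 1.003048268755064}
[ 360.51519629  -20.16717756 1011.54198289] 393.22316179191535
[  18.21662988  800.08997306 1150.45443063] 497.36918419705484
```

View pics/top.png

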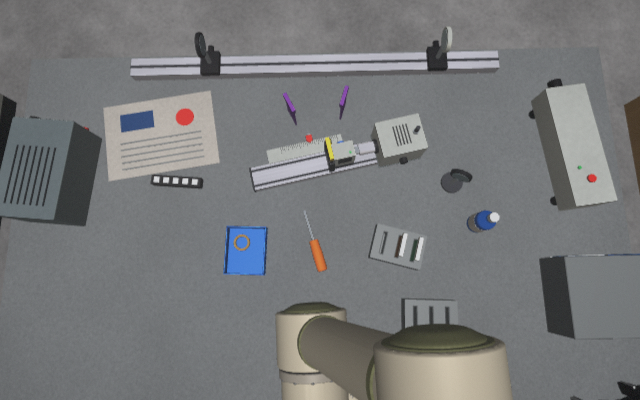

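View pics/side.png

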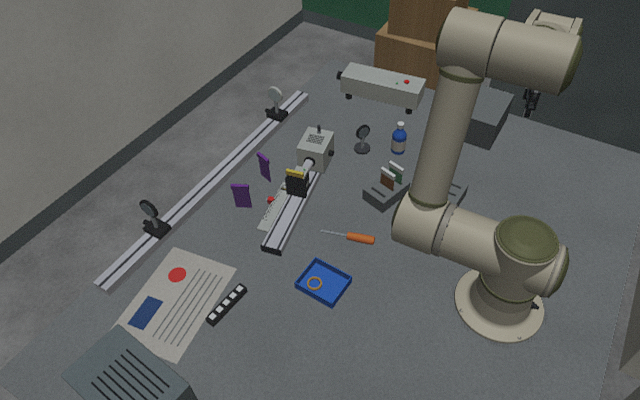

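Top view: the black dark plate with the yellow bar is on the head at (330,152), with the housing at (400,140) and the red cursor at (309,138). The plate look-alikes are two purple cards at (289,105) and (343,98), plus the amber and green filters at (402,247) and (417,250). I take the black one on the head. There are two racks, at (398,247) and (430,315). The first is farther from the base, holds the two filters and has its empty slot at (384,243), so it is the one meant.

Run:
```python
from h import *
import pickle
a,b=pickle.load(open("tb.pkl","rb"))
def yel(c,box):
    W=cloud(c);h=cv2.cvtColor(c["color"],cv2.COLOR_RGB2HSV);m=cv2.inRange(h,(22,120,90),(35,255,255))>0
    k=np.zeros_like(m);x0,y0,x1,y1=box;k[y0:y1,x0:x1]=1;m&=k
    P=W[m];P=P[np.isfinite(P[:,0])];v,u=np.where(m);print("n",m.sum(),"uv",u.mean(),v.mean(),"med",np.median(P,0))
    return m,P
m,P=yel(a,(310,130,350,175));yel(b,(280,160,310,195))
q=P[P[:,2]>125];print("bar",q.mean(0),np.ptp(q,axis=0)); print(cv2.minAreaRect(q[:,:2].astype(np.float32)))
W=cloud(a)
# rack top
k=np.zeros((400,640),bool);k[215:280,360:435]=1
r=W[k&(W[...,2]>40)&(W[...,2]<52)];print("rack",cv2.minAreaRect(r[:,:2].astype(np.float32)),np.median(r[:,2]))
k[:]=0;k[110:175,365:430]=1
r=W[k&(W[...,2]>109)&(W[...,2]<122)];print("housing",cv2.minAreaRect(r[:,:2].astype(np.float32)))
h=cv2.cvtColor(a["color"],cv2.COLOR_RGB2HSV);k[:]=0;k[125:150,295:325]=1
mm=((h[...,0]<8)|(h[...,0]>172))&(h[...,1]>120)&k;v,u=np.where(mm);print("cursor",onz(a,u.mean(),v.mean(),36),mm.sum())
for n,(u,v) in dict(prof_end=(252,179),tray=(246,251),driver=(316,250)).items():print(n,onz(a,u,v,25))
i=a["color"][...,::-1]
A=cv2.resize(i[120:200,245:355],None,fx=5,fy=5,interpolation=3);B=cv2.resize(i[215:345,365:475],None,fx=3.077,fy=3.077,interpolation=3)
o=np.zeros((400,900,3),np.uint8);o[:,:550]=A[:400];o[:,555:555+B.shape[1]]=B[:400,:345];cv2.imwrite("pics/crop.png",cv2.resize(o,(800,356)))
```

```text
n 94 uv 329.0744680851064 147.86170212765958 med [647.95814112 -34.79860857 137.27989812]
n 76 uv 293.8157894736842 172.67105263157896 med [646.70497092 -31.56421161 136.49591836]
bar [646.90572621 -34.63294714 137.53228962] [51.37468798 17.66762433  7.00654913]
((646.9769287109375, -34.768760681152344), (52.91586685180664, 9.298761367797852), 12.40070915222168)
rack ((423.2196044921875, -199.837158203125), (125.43075561523438, 85.38579559326172), 74.3353042602539) 45.0076436580008
housing ((683.261962890625, -207.5771484375), (90.39122009277344, 110.93467712402344), 12.10418701171875)
cursor [708.87182827  16.35611     36.        ] 37
prof_end [604.43215732 163.87072813  25.        ]
tray [419.95470736 175.93403433  25.        ]
driver [419.42077766   1.20213765  25.        ]
```

View pics/crop.png

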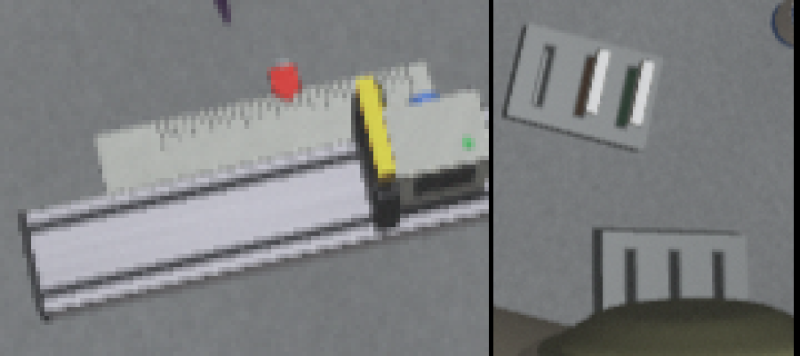

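Both choices hold up in the crop. The dark plate is black with a yellow bar and sits on the head. The far rack holds amber and green, with its left slot at (543,75) empty. The stand is yawed about +12.2° and the rack about -15.7°. Next I move above the head.

Call:
step_arm:
  plan:
    - {"offset": [60, -31.5, 0], "rot": [0, 0, 2.9], "gripper": 8.5}
    - {"offset": [60, -31.5, 0], "rot": [0, 0, 2.9], "gripper": 8.5}
    - {"offset": [60, -31.5, 0], "rot": [0, 0, 2.9], "gripper": 8.5}
    - {"offset": [60, -31.5, 0], "rot": [0, 0, 2.9], "gripper": 8.5}
    - {"offset": [60, -31.5, 0], "rot": [0, 0, 2.9], "gripper": 8.5}
    - {"offset": [60, -31.5, 0], "rot": [0, 0, 2.9], "gripper": 8.5}
    - {"offset": [60, -31.5, 0], "rot": [0, 0, 2.9], "gripper": 8.5}
    - {"offset": [60, -31.5, 0], "rot": [0, 0, 2.9], "gripper": 8.5}
    - {"offset": [60, -31.5, 0], "rot": [0, 0, 2.9], "gripper": 8.5}
    - {"offset": [60, -31.5, 0], "rot": [0, 0, 2.9], "gripper": 8.5}
    - {"offset": [60, -31.5, 0], "rot": [0, 0, 2.9], "gripper": 8.5}
    - {"offset": [60, -31.5, 0], "rot": [0, 0, 2.9], "gripper": 8.5}

```text
time_s: 1.3
eef_pos: [578.2, -97.2, 303.6]
ee_rot: [-0.0, 0.994, 0.106, -0.0]
force: [0.7, -1.1, 0.1]
grip_width: 0.995
grip_force: 0.0
```

Call:
step_arm:
  plan:
    - {"offset": [4, -3, 0], "rot": [0, 0, 0], "gripper": 4}
    - {"offset": [4, -3, 0], "rot": [0, 0, 0], "gripper": 4}
    - {"offset": [4, -3, 0], "rot": [0, 0, 0], "gripper": 4}
    - {"offset": [4, -3, 0], "rot": [0, 0, 0], "gripper": 4}
    - {"offset": [4, -3, 0], "rot": [0, 0, 0], "gripper": 4}

```text
time_s: 1.8
eef_pos: [609.2, -62.5, 304.1]
ee_rot: [0.0, 0.994, 0.106, -0.0]
force: [0.1, -0.5, 0.5]
grip_width: 0.473
grip_force: 0.0
```

Run:
```python
from h import *
import pickle
s=sense();print(s["eef_pos"],s["ee_rot"])
w=cam("wrist");pickle.dump((s,w),open("w1.pkl","wb"));save(w,"w1.png");print(np.round(w["mount"],3),w["f"])
W=cloud(w);h=cv2.cvtColor(w["color"],cv2.COLOR_RGB2HSV);m=cv2.inRange(h,(22,120,60),(35,255,255))>0
P=W[m&(W[...,2]>130)&(W[...,2]<145)];print(len(P),np.median(P,0),cv2.minAreaRect(P[:,:2].astype(np.float32)))
```

```text
[609.21654606 -62.45166105 304.12126323] [ 6.31907416e-05  9.94414440e-01  1.05545808e-01 -6.83917923e-06]
[[ -0.     -0.957  -0.291  74.173]
 [  1.     -0.     -0.     -0.463]
 [  0.     -0.291   0.957 -70.677]
 [  0.      0.      0.      1.   ]] 337.6780434325112
981 [648.19471471 -33.51657121 138.6638502 ] ((647.6975708007812, -33.480831146240234), (52.90255355834961, 9.340846061706543), 12.359563827514648)
```

View pics/w1.png

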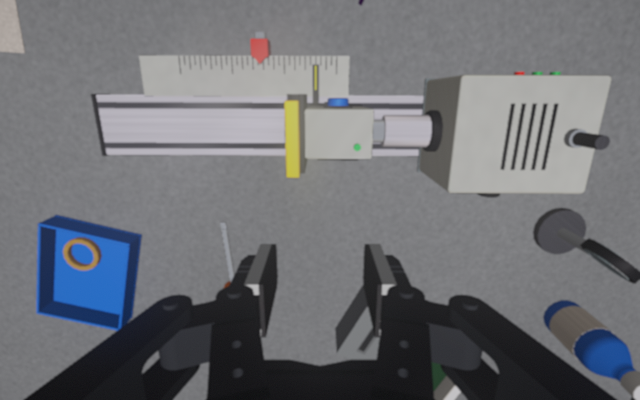

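The wrist view shows the yellow bar at (293,138), the blue button at (338,102), the index line at (316,77), the cursor tip at (261,62), the tray at (88,275) and the mount at (560,230). Next I go over the bar, then straight down.

Call:
step_arm:
  plan:
    - {"offset": [4.4, -2, 0], "rot": [0, 0, 0], "gripper": 4}
    - {"offset": [4.4, -2, 0], "rot": [0, 0, 0], "gripper": 4}
    - {"offset": [4.4, -2, 3], "rot": [0, 0, 0], "gripper": 4}
    - {"offset": [4.4, -2, 6], "rot": [0, 0, 0], "gripper": 4}
    - {"offset": [4.4, -2, 8], "rot": [0, 0, 0], "gripper": 4}
    - {"offset": [4.4, -2, 10], "rot": [0, 0, 0], "gripper": 4}
    - {"offset": [4.4, -2, 11], "rot": [0, 0, 0], "gripper": 4}
    - {"offset": [4.4, -2, 11.9], "rot": [0, 0, 0], "gripper": 4}
    - {"offset": [4.4, -2, 11.9], "rot": [0, 0, 0], "gripper": 4}
    - {"offset": [4.4, -2, 11.9], "rot": [0, 0, 0], "gripper": 4}

```text
time_s: 2.85
eef_pos: [648.8, -32.6, 185.8]
ee_rot: [0.0, 0.994, 0.106, 0.001]
force: [-0.2, -0.0, 0.6]
grip_width: 0.467
grip_force: 0.0
```

Run:
```python
from h import *
import pickle
s,w=pickle.load(open("w1.pkl","rb"))
h=cv2.cvtColor(w["color"],cv2.COLOR_RGB2HSV).astype(int)
yaw=np.radians(12.2);sx=np.array([np.cos(yaw),np.sin(yaw)]);sy=np.array([-sx[1],sx[0]])
H=(h[...,0]<8)|(h[...,0]>172);m=H&(h[...,1]>110);k=np.zeros_like(m);k[30:75,240:280]=1;m&=k
v,u=np.where(m);print(v.max(),u[v==v.max()],u[v>=v.max()-2].mean(),u.mean())
for z in(30,34):print("cur",[ (onz(w,u[v==r].mean(),r,z)[:2]@sy).round(2) for r in range(v.max()-3,v.max()+1)],onz(w,u[v==v.max()].mean(),v.max(),z))
m=(h[...,0]>20)&(h[...,0]<36)&(h[...,1]>80);k[:]=0;k[60:98,308:325]=1;m&=k;v,u=np.where(m)
print(v.min(),v.max());print("idx",onz(w,u.mean(),v.mean(),31.5)[:2]@sy,onz(w,u[v==v.min()].mean(),v.min(),31.5))
m=(h[...,0]>100)&(h[...,0]<125)&(h[...,1]>120);k[:]=0;k[90:112,320:355]=1;m&=k;v,u=np.where(m);print("btn",onz(w,u.mean(),v.min(),78),u.mean())
W=cloud(w);P=W[100:170,300:380].reshape(-1,3);P=P[(P[:,2]>96)&(P[:,2]<104)];print("headtop",cv2.minAreaRect(P[:,:2].astype(np.float32)))
print(sense()["eef_pos"],sense()["ee_rot"],sense()["force"])
```

```text
61 [259 260] 259.5 259.17484662576686
cur [np.float64(-132.65), np.float64(-132.13), np.float64(-132.09), np.float64(-132.04)] [699.58500181  16.16736875  30.        ]
cur [np.float64(-133.31), np.float64(-132.8), np.float64(-132.75), np.float64(-132.7)] [699.37682438  15.44128282  34.        ]
66 89
idx -184.74296280159473 [706.18267978 -36.37907662  31.5       ]
btn [681.43253815 -62.00896827  78.        ] 337.9296875
headtop ((653.0087280273438, -66.00109100341797), (53.938941955566406, 58.07743835449219), 11.081182479858398)
[648.75010458 -32.62826074 185.75744993] [2.03101436e-04 9.94330498e-01 1.06331920e-01 5.84387794e-04] [-0.23970875 -0.01132043  0.57082666]
```

Call:
step_arm:
  squeeze: 40
  plan:
    - {"offset": [0, 0, 0], "rot": [0, 0, 0], "gripper": 0.4}
    - {"offset": [0, 0, 0], "rot": [0, 0, 0], "gripper": 0.4}
    - {"offset": [0, 0, 0], "rot": [0, 0, 0], "gripper": 0.4}
    - {"offset": [0, 0, 0], "rot": [0, 0, 0], "gripper": 0.4}
    - {"offset": [0, 0, 0], "rot": [0, 0, 0], "gripper": 0.4}
    - {"offset": [0, 0, 0], "rot": [0, 0, 0], "gripper": 0.4}
    - {"offset": [0, 0, -0.5], "rot": [0, 0, 0], "gripper": 0.4}
    - {"offset": [0, 0, -1], "rot": [0, 0, 0], "gripper": 0.4}

```text
time_s: 3.65
eef_pos: [648.3, -32.6, 194.5]
ee_rot: [-0.0, 0.994, 0.106, -0.001]
force: [0.9, -1.9, -2.6]
grip_width: 0.109
grip_force: 39.0
```

Call:
step_arm:
  plan:
    - {"offset": [0, 0, -1], "rot": [0, 0, 0], "gripper": 0.4}
    - {"offset": [0, 0, -2], "rot": [0, 0, 0], "gripper": 0.4}
    - {"offset": [0, 0, -3], "rot": [0, 0, 0], "gripper": 0.4}
    - {"offset": [0, 0, -4], "rot": [0, 0, 0], "gripper": 0.4}
    - {"offset": [0, 0, -5], "rot": [0, 0, 0], "gripper": 0.4}
    - {"offset": [0, 0, -6], "rot": [0, 0, 0], "gripper": 0.4}
    - {"offset": [0, 0, -7], "rot": [0, 0, 0], "gripper": 0.4}
    - {"offset": [0, 0, -8], "rot": [0, 0, 0], "gripper": 0.4}
    - {"offset": [0, 0, -9], "rot": [0, 0, 0], "gripper": 0.4}
    - {"offset": [0, 0, -10], "rot": [0, 0, 0], "gripper": 0.4}
    - {"offset": [0, 0, -10], "rot": [0, 0, 0], "gripper": 0.4}

```text
time_s: 4.75
eef_pos: [648.8, -32.5, 296.7]
ee_rot: [0.0, 0.994, 0.106, 0.001]
force: [-0.2, -0.1, -0.3]
grip_width: 0.109
grip_force: 39.2
```

Call:
step_arm:
  plan:
    - {"offset": [-4, 1, 0], "rot": [0, 0, 3], "gripper": 0.4}
    - {"offset": [-8, 2, 0], "rot": [0, 0, 6], "gripper": 0.4}
    - {"offset": [-12, 3, 0], "rot": [0, 0, 10], "gripper": 0.4}
    - {"offset": [-16, 3.5, 0], "rot": [0, 0, 14], "gripper": 0.4}
    - {"offset": [-20, 4, 0], "rot": [0, 0, 18], "gripper": 0.4}
    - {"offset": [-23, 4.5, 0], "rot": [0, 0, 22], "gripper": 0.4}
    - {"offset": [-26, 5, 0], "rot": [0, 0, 26], "gripper": 0.4}
    - {"offset": [-28, 5.4, 0], "rot": [0, 0, 27.9], "gripper": 0.4}
    - {"offset": [-29, 5.4, 0], "rot": [0, 0, 27.9], "gripper": 0.4}
    - {"offset": [-29, 5.4, 0], "rot": [0, 0, 27.9], "gripper": 0.4}
    - {"offset": [-29, 5.4, 0], "rot": [0, 0, 27.9], "gripper": 0.4}
    - {"offset": [-29, 5.4, 0], "rot": [0, 0, 27.9], "gripper": 0.4}

```text
time_s: 5.95
eef_pos: [377.2, -146.3, 294.8]
ee_rot: [-0.0, 0.991, -0.136, 0.0]
force: [0.4, -0.2, -0.9]
grip_width: 0.11
grip_force: 39.3
```

Run:
```python
from h import *
import pickle
s=sense();print(s["eef_pos"],s["ee_rot"],s["force"],s["grip_force"])
w=cam("wrist");pickle.dump((s,w),open("w2.pkl","wb"));save(w,"w2.png")
W=cloud(w);k=(W[...,2]>42)&(W[...,2]<48)
n,l,st,_=cv2.connectedComponentsWithStats(k.astype(np.uint8));i=1+st[1:,4].argmax();print(st[i]);P=W[l==i];r=cv2.minAreaRect(P[:,:2].astype(np.float32));print(r,np.median(P[:,2]))
```

```text
[ 377.1566582  -146.32323544  294.79995542] [-1.12780192e-04  9.90728166e-01 -1.35859074e-01  2.20014663e-07] [ 0.40494561 -0.19100458 -0.91755936] 39.25204932689667
[ 292   63  142   95 8941]
((423.7488098144531, -197.96102905273438), (125.19412994384766, 84.19070434570312), 74.37395477294922) 45.69534981028653
```

View pics/w2.png

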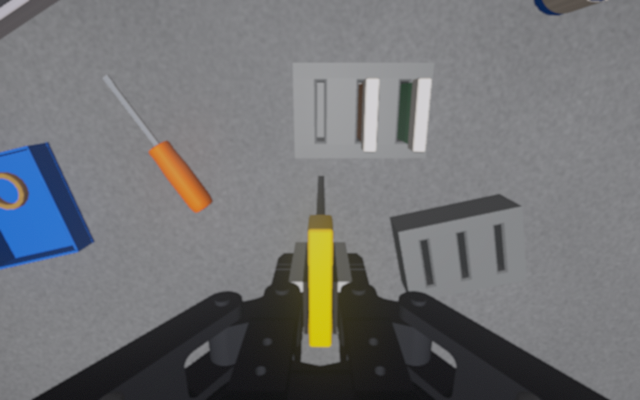

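The slot mouth is at cols 315-326, rows 80-143. The plate is held edge-on at col 320, rows 178-215. The slot position gets refined by the dark outline.

Run:
```python
from h import *
import pickle
s,w=pickle.load(open("w2.pkl","rb"));g=cv2.cvtColor(w["color"],cv2.COLOR_RGB2GRAY).astype(int)
print("row110",list(zip(range(310,332),g[100:125,310:332].mean(0).astype(int))))
print("col320",list(zip(range(72,90),g[72:90,318:324].mean(1).astype(int))),list(zip(range(134,152),g[134:152,318:324].mean(1).astype(int))))
print("plate",[(r,g[r,312:330].tolist()) for r in(176,182,190,205)])
W=cloud(w);print("depthz",[(r,W[r,320].round(1)) for r in (174,178,182,190,200,210,240,300)])
q=s["ee_rot"];Rm=R.from_quat([*q[1:],q[0]]).as_matrix()
for (u,v,z) in [(315,110,45),(326,110,45),(320.5,80,45),(320.5,143,45)]:print((u,v),(Rm.T@(onz(w,u,v,z)-s["eef_pos"])).round(2))
h=cv2.cvtColor(w["color"],cv2.COLOR_RGB2HSV);m=cv2.inRange(h,(22,120,60),(35,255,255))>0
P=(W[m]-s["eef_pos"])@Rm;P=P[np.isfinite(P[:,0])];print("bar tool",np.median(P,0),np.percentile(P,[3,97],axis=0))
print("depth of plate edge col pos", [(Rm.T@(W[r,320]-s["eef_pos"])).round(1) for r in (180,186,195)])
```

```text
row110 [(310, np.int64(156)), (311, np.int64(157)), (312, np.int64(156)), (313, np.int64(150)), (314, np.int64(136)), (315, np.int64(125)), (316, np.int64(128)), (317, np.int64(144)), (318, np.int64(155)), (319, np.int64(158)), (320, np.int64(158)), (321, np.int64(158)), (322, np.int64(156)), (323, np.int64(145)), (324, np.int64(128)), (325, np.int64(122)), (326, np.int64(135)), (327, np.int64(150)), (328, np.int64(157)), (329, np.int64(158)), (330, np.int64(158)), (331, np.int64(157))]
col320 [(72, np.int64(156)), (73, np.int64(156)), (74, np.int64(156)), (75, np.int64(156)), (76, np.int64(156)), (77, np.int64(155)), (78, np.int64(147)), (79, np.int64(128)), (80, np.int64(110)), (81, np.int64(103)), (82, np.int64(122)), (83, np.int64(148)), (84, np.int64(157)), (85, np.int64(156)), (86, np.int64(156)), (87, np.int64(156)), (88, np.int64(156)), (89, np.int64(156))] [(134, np.int64(154)), (135, np.int64(153)), (136, np.int64(143)), (137, np.int64(121)), (138, np.int64(98)), (139, np.int64(90)), (140, np.int64(95)), (141, np.int64(109)), (142, np.int64(123)), (143, np.int64(135)), (144
[... 586 characters left out ...]
,    1.4])), (178, array([ 400. , -152.2,  157.8])), (182, array([ 399.8, -152.2,  167.3])), (190, array([ 399.9, -152.2,  185.7])), (200, array([ 399.9, -152.2,  204. ])), (210, array([ 400. , -152.2,  219.7])), (240, array([ 397.7, -151.6,  247.7])), (300, array([ 373. , -144.7,  248.4]))]
(315, 110) [ 60.47  -5.03 249.8 ]
(326, 110) [ 60.47   5.08 249.8 ]
(320.5, 80) [8.656e+01 2.000e-02 2.498e+02]
(320.5, 143) [3.023e+01 3.000e-02 2.498e+02]
bar tool [ 4.31863121 -0.46269191 47.08547875] [[-25.18012327  -5.20523578  44.48090443]
 [ 25.64499959   4.06563319  55.97662647]]
depth of plate edge col pos [array([ 23.6,  -0.5, 131.5]), array([ 23.5,  -0.5, 117.8]), array([ 23.4,  -0.5, 100. ])]
```

Call:
step_arm:
  plan:
    - {"offset": [2, 0, 0], "rot": [0, 0, 0], "gripper": 0.4}
    - {"offset": [4, 0, 0], "rot": [0, 0, 0], "gripper": 0.4}
    - {"offset": [5.9, 0, 0], "rot": [0, 0, 0], "gripper": 0.4}
    - {"offset": [5.9, 0, 2], "rot": [0, 0, 0], "gripper": 0.4}
    - {"offset": [5.9, 0, 4], "rot": [0, 0, 0], "gripper": 0.4}
    - {"offset": [5.9, 0, 6], "rot": [0, 0, 0], "gripper": 0.4}
    - {"offset": [5.9, 0, 8], "rot": [0, 0, 0], "gripper": 0.4}
    - {"offset": [5.9, 0, 9.2], "rot": [0, 0, 0], "gripper": 0.4}
    - {"offset": [5.9, 0, 9.2], "rot": [0, 0, 0], "gripper": 0.4}
    - {"offset": [5.9, 0, 9.2], "rot": [0, 0, 0], "gripper": 0.4}

```text
time_s: 7.0
eef_pos: [433.7, -162.4, 203.2]
ee_rot: [-0.0, 0.991, -0.136, 0.0]
force: [-0.4, 0.4, -0.8]
grip_width: 0.108
grip_force: 39.3
```

Run:
```python
from h import *
s=sense();print(s["eef_pos"],s["ee_rot"],s["force"],s["grip_force"])
w=cam("wrist");a=cam("top");b=cam("side")
def cr(c,box,f):
    x0,y0,x1,y1=box;return cv2.resize(c["color"][y0:y1,x0:x1,::-1],None,fx=f,fy=f,interpolation=3)
o=np.zeros((400,800,3),np.uint8)
A=cr(w,(240,100,400,350),1.6);B=cr(b,(340,120,430,220),4)
o[:A.shape[0],:A.shape[1]]=A;o[:400,300:660]=B[:400,:360]
cv2.imwrite("pics/c3.png",o)
```

```text
[ 433.74692914 -162.42515713  203.15251282] [-2.02068090e-05  9.90683659e-01 -1.36183280e-01  4.85550123e-05] [-0.43868799  0.40630889 -0.77504183] 39.27738904953003
```

View pics/c3.png

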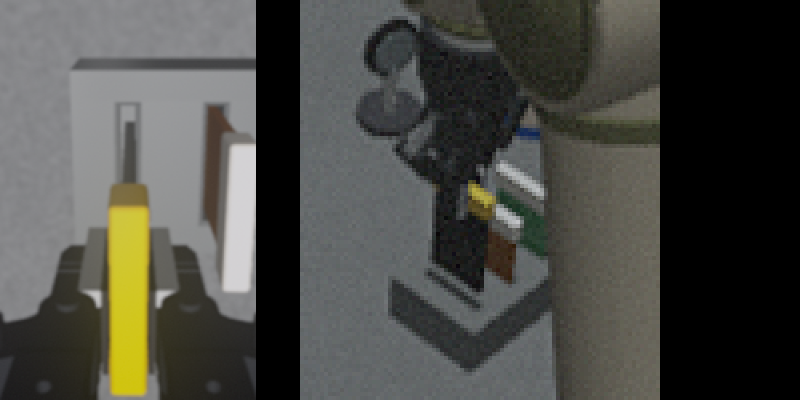

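The plate (crop col 128) is centred on the slot mouth (cols 117-139), with its lower edge just above the rack. I descend now.

Call:
step_arm:
  plan:
    - {"offset": [0, 0, 0.7], "rot": [0, 0, 0], "gripper": 0.4}
    - {"offset": [0, 0, 1.4], "rot": [0, 0, 0], "gripper": 0.4}
    - {"offset": [0, 0, 2.0], "rot": [0, 0, 0], "gripper": 0.4}
    - {"offset": [0, 0, 2.6], "rot": [0, 0, 0], "gripper": 0.4}
    - {"offset": [0, 0, 3.2], "rot": [0, 0, 0], "gripper": 0.4}
    - {"offset": [0, 0, 3.8], "rot": [0, 0, 0], "gripper": 0.4}
    - {"offset": [0, 0, 4.3], "rot": [0, 0, 0], "gripper": 0.4}
    - {"offset": [0, 0, 4.6], "rot": [0, 0, 0], "gripper": 0.4}
    - {"offset": [0, 0, 4.8], "rot": [0, 0, 0], "gripper": 0.4}
    - {"offset": [0, 0, 4.8], "rot": [0, 0, 0], "gripper": 0.4}

```text
time_s: 8.15
eef_pos: [433.3, -162.5, 154.7]
ee_rot: [-0.0, 0.991, -0.136, -0.0]
force: [-0.5, 0.1, -0.2]
grip_width: 0.105
grip_force: 39.3
```

Call:
step_arm:
  plan:
    - {"offset": [0, 0, 0.05], "rot": [0, 0, 0], "gripper": 0.4}
    - {"offset": [0, 0, 0.1], "rot": [0, 0, 0], "gripper": 0.4}
    - {"offset": [0, 0, 0.15], "rot": [0, 0, 0], "gripper": 0.4}
    - {"offset": [0, 0, 0.15], "rot": [0, 0, 0], "gripper": 0.4}

```text
time_s: 8.55
eef_pos: [433.4, -162.6, 153.7]
ee_rot: [0.0, 0.991, -0.136, 0.0]
force: [-0.5, 0.2, 2.7]
grip_width: 0.109
grip_force: 39.7
```

Contact came at the expected height, so the plate is home. I release it slightly and rise.

Call:
step_arm:
  plan:
    - {"offset": [0, 0, 0.1], "rot": [0, 0, 0], "gripper": 2.0}
    - {"offset": [0, 0, 0.1], "rot": [0, 0, 0], "gripper": 2.0}
    - {"offset": [0, 0, 0.1], "rot": [0, 0, 0], "gripper": 2.0}
    - {"offset": [0, 0, 0], "rot": [0, 0, 0], "gripper": 2.0}
    - {"offset": [0, 0, -1], "rot": [0, 0, 0], "gripper": 2.0}
    - {"offset": [0, 0, -2], "rot": [0, 0, 0], "gripper": 2.0}
    - {"offset": [0, 0, -3.5], "rot": [0, 0, 0], "gripper": 2.0}
    - {"offset": [0, 0, -5], "rot": [0, 0, 0], "gripper": 2.0}
    - {"offset": [0, 0, -8], "rot": [0, 0, 0], "gripper": 2.0}
    - {"offset": [0, 0, -11], "rot": [0, 0, 0], "gripper": 2.0}
    - {"offset": [0, 0, -14], "rot": [0, 0, 0], "gripper": 2.0}
    - {"offset": [0, 0, -14], "rot": [0, 0, 0], "gripper": 4.0}

```text
time_s: 9.75
eef_pos: [434.1, -163.0, 297.9]
ee_rot: [0.002, 0.991, -0.136, 0.004]
force: [-0.6, -0.5, -0.8]
grip_width: 0.389
grip_force: 0.0
```

Run:
```python
from h import *
s=sense();print(s["eef_pos"],s["ee_rot"],s["force"],s["grip_width"])
w=cam("wrist");W=cloud(w);h=cv2.cvtColor(w["color"],cv2.COLOR_RGB2HSV);m=cv2.inRange(h,(22,120,60),(35,255,255))>0
P=W[m];P=P[np.isfinite(P[:,0])];print("bar",np.percentile(P[:,2],[5,50,95]),np.median(P,0))
save(w,"w4.png")
```

```text
[ 434.12487608 -163.00763559  297.91972031] [ 0.00187732  0.99064844 -0.13637789  0.00363467] [-0.61981088 -0.48524434 -0.80855422] 0.3886896101100314
bar [105.50310312 106.64909791 107.78585566] [ 433.66703344 -162.08829207  106.64909791]
```

The bar top is at 106.6 mm, so the plate is fully home. Next I go to the head, turning so the jaws close along stand x.

Call:
step_arm:
  plan:
    - {"offset": [2, -1, 0], "rot": [0, 0, -8], "gripper": 8.5}
    - {"offset": [4, -2, 0], "rot": [0, 0, -16], "gripper": 8.5}
    - {"offset": [6, -3, 0], "rot": [0, 0, -24], "gripper": 8.5}
    - {"offset": [8, -4, 0], "rot": [0, 0, -32], "gripper": 8.5}
    - {"offset": [10, -5, 0], "rot": [0, 0, -40], "gripper": 8.5}
    - {"offset": [12, -6, 0], "rot": [0, 0, -48], "gripper": 8.5}
    - {"offset": [14, -7, 0], "rot": [0, 0, -56], "gripper": 8.5}
    - {"offset": [16, -8, 0], "rot": [0, 0, -64], "gripper": 8.5}
    - {"offset": [18, -9, 0], "rot": [0, 0, -72], "gripper": 8.5}
    - {"offset": [19.5, -10, 0], "rot": [0, 0, -80], "gripper": 8.5}
    - {"offset": [20.5, -11, 0], "rot": [0, 0, -88], "gripper": 8.5}
    - {"offset": [20.5, -11.6, 0], "rot": [0, 0, -96], "gripper": 8.5}

```text
time_s: 11.0
eef_pos: [662.7, -105.8, 291.8]
ee_rot: [-0.001, 0.762, 0.647, -0.0]
force: [-0.0, 0.8, -1.0]
grip_width: 0.998
grip_force: 0.0
```

Call:
step_arm:
  plan:
    - {"offset": [0, 0, 0], "rot": [0, 0, -8], "gripper": 8.5}
    - {"offset": [0, 0, 0], "rot": [0, 0, -16], "gripper": 8.5}
    - {"offset": [0, 0, 0], "rot": [0, 0, -21.8], "gripper": 8.5}
    - {"offset": [0, 0, 0], "rot": [0, 0, -21.8], "gripper": 8.5}
    - {"offset": [0, 0, 0], "rot": [0, 0, -21.8], "gripper": 8.5}

```text
time_s: 11.5
eef_pos: [661.9, -106.2, 292.8]
ee_rot: [-0.001, 0.63, 0.777, -0.0]
force: [-0.7, -0.4, -0.1]
grip_width: 0.999
grip_force: 0.0
```

Run:
```python
from h import *
import pickle
s=sense();q=s["ee_rot"];print(s["eef_pos"],q,2*np.degrees(np.arctan2(q[2],q[1])),s["joints"])
w=cam("wrist");pickle.dump((s,w),open("w5.pkl","wb"));save(w,"w5.png")
```

```text
[ 661.93163959 -106.21761788  292.82599115] [-5.12500553e-04  6.29624802e-01  7.76899165e-01 -1.81264493e-04] 101.95509315605017 [-3.33472785e-01  6.56381432e-01  1.00162323e+00  8.33976007e-06
  1.48467518e+00 -5.42129245e-01]
```

View pics/w5.png

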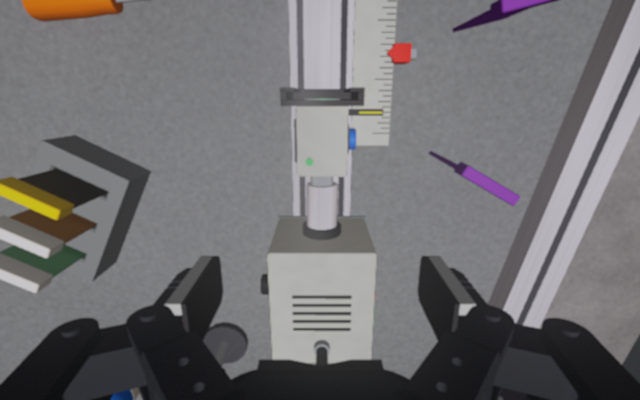

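The head top is at cols 296-348, rows 105-177, with the blue button at (352,138), the index line at (370,112), the cursor tip at (388,53) and the empty holder at (322,97). I measure these in tool axes.

Run:
```python
from h import *
import pickle
s,w=pickle.load(open("w5.pkl","rb"));q=s["ee_rot"];Rm=R.from_quat([*q[1:],q[0]]).as_matrix()
T=lambda X:(Rm.T@(np.array(X)-s["eef_pos"])).round(2)
W=cloud(w);L=(W-s["eef_pos"])@Rm
def comp(lo,hi,box):
    x0,y0,x1,y1=box;k=np.zeros((400,640),bool);k[y0:y1,x0:x1]=1
    P=L[k&(W[...,2]>lo)&(W[...,2]<hi)];r=cv2.minAreaRect(P[:,:2].astype(np.float32));return np.round(r[0],2),np.round(r[1],2),round(r[2],2),np.median(P[:,2]).round(2)
print("head+holder",comp(96,108,(270,80,380,190)))
print("head",comp(96,102.5,(270,109,380,190)))
print("holder",comp(102.5,108,(270,80,380,108)))
print("housing",comp(110,120,(250,210,390,400)))
h=cv2.cvtColor(w["color"],cv2.COLOR_RGB2HSV).astype(int)
def mk(c,box):
    x0,y0,x1,y1=box;k=np.zeros((400,640),bool);k[y0:y1,x0:x1]=1;v,u=np.where(c&k);return u,v
H,S=h[...,0],h[...,1]
u,v=mk((H>100)&(H<125)&(S>120),(335,120,365,155));print("btn face",T(onz(w,np.percentile(u,98)+.5,v.mean(),78)),u.min(),u.max(),v.min(),v.max())
u,v=mk((H>20)&(H<36)&(S>80),(345,104,390,120));print("idx",T(onz(w,u.max()+.5,v.mean(),31.5)),u.min(),u.max(),v.min(),v.max())
u,v=mk(((H<8)|(H>172))&(S>110),(380,35,415,70));t=u<=u.min()+2;print("cur",[T(onz(w,u.min(),v[t].mean(),z)) for z in(30,34)],v[t],T(onz(w,u.mean(),v.mean(),36)))
```

```text
head+holder (array([45.7,  1.3]), array([61.45, 67.27]), 89.87, np.float64(192.03))
head (array([38.19,  1.18]), array([52.32, 39.91]), 0.22, np.float64(192.18))
holder (array([73.26,  1.24]), array([12.02, 61.43]), 0.04, np.float64(188.11))
housing (array([-102.23,    0.91]), array([109.56,  90.24]), 0.09, np.float64(177.08))
btn face [ 39.06  29.14 214.82] 349 354 129 148
idx [ 58.74  59.85 261.3 ] 358 382 111 113
cur [array([111.25,  62.34, 262.83]), array([110.81,  61.59, 258.83])] [50 50 51 51 51 52 52 52 53 53 53 54 54 54 55 55 56] [110.69  72.42 256.82]
```

Call:
step_arm:
  plan:
    - {"offset": [2, 0.1, 0], "rot": [0, 0, 0.2], "gripper": 8.5}
    - {"offset": [3.9, 0.18, 0], "rot": [0, 0, 0.2], "gripper": 8.5}
    - {"offset": [3.9, 0.18, 2], "rot": [0, 0, 0.2], "gripper": 8.5}
    - {"offset": [3.9, 0.18, 5], "rot": [0, 0, 0.2], "gripper": 8.5}
    - {"offset": [3.9, 0.18, 8], "rot": [0, 0, 0.2], "gripper": 8.5}
    - {"offset": [3.9, 0.18, 10], "rot": [0, 0, 0.2], "gripper": 8.5}
    - {"offset": [3.9, 0.18, 12], "rot": [0, 0, 0.2], "gripper": 8.5}
    - {"offset": [3.9, 0.18, 14], "rot": [0, 0, 0.2], "gripper": 8.5}
    - {"offset": [3.9, 0.18, 15.5], "rot": [0, 0, 0.2], "gripper": 8.5}
    - {"offset": [3.9, 0.18, 16.4], "rot": [0, 0, 0.2], "gripper": 8.5}
    - {"offset": [3.9, 0.18, 16.4], "rot": [0, 0, 0.2], "gripper": 8.5}
    - {"offset": [3.9, 0.18, 16.4], "rot": [0, 0, 0.2], "gripper": 8.5}

```text
time_s: 12.75
eef_pos: [655.9, -67.7, 130.2]
ee_rot: [0.001, 0.63, 0.777, 0.0]
force: [0.2, -0.3, 1.2]
grip_width: 1.001
grip_force: 0.0
```

Call:
step_arm:
  squeeze: 40
  plan:
    - {"offset": [0, 0, 0], "rot": [0, 0, 0], "gripper": 5.2}
    - {"offset": [0, 0, 0], "rot": [0, 0, 0], "gripper": 5.2}
    - {"offset": [0, 0, 0], "rot": [0, 0, 0], "gripper": 4.8}
    - {"offset": [0, 0, 0], "rot": [0, 0, 0], "gripper": 4.5}
    - {"offset": [0, 0, 0], "rot": [0, 0, 0], "gripper": 4}
    - {"offset": [0, 0, 0], "rot": [0, 0, 0], "gripper": 4}
    - {"offset": [0, 0, 0], "rot": [0, 0, 0], "gripper": 4}
    - {"offset": [0, 0, 0], "rot": [0, 0, 0], "gripper": 4}
    - {"offset": [0, 0, 0], "rot": [0, 0, 0], "gripper": 4}

```text
time_s: 13.65
eef_pos: [655.3, -68.0, 131.0]
ee_rot: [0.0, 0.63, 0.777, -0.0]
force: [-9.8, 0.0, 11.2]
grip_width: 0.511
grip_force: 40.7
```

The button is pressed, with width about 44 mm. I draw the head out along tool +x, easing the small side and vertical preload as it goes.

Call:
step_arm:
  plan:
    - {"offset": [0, -0.05, -0.05], "rot": [0, 0, 0], "gripper": 4}
    - {"offset": [0.2, -0.05, -0.05], "rot": [0, 0, 0], "gripper": 4}
    - {"offset": [0.6, -0.05, -0.05], "rot": [0, 0, 0], "gripper": 4}
    - {"offset": [1.2, -0.05, -0.05], "rot": [0, 0, 0], "gripper": 4}
    - {"offset": [1.9, -0.05, -0.05], "rot": [0, 0, 0], "gripper": 4}
    - {"offset": [2.6, -0.05, -0.05], "rot": [0, 0, 0], "gripper": 4}
    - {"offset": [3.3, -0.05, -0.05], "rot": [0, 0, 0], "gripper": 4}
    - {"offset": [4.0, -0.05, -0.05], "rot": [0, 0, 0], "gripper": 4}
    - {"offset": [4.6, -0.05, -0.05], "rot": [0, 0, 0], "gripper": 4}
    - {"offset": [5.0, -0.05, -0.05], "rot": [0, 0, 0], "gripper": 4}
    - {"offset": [5.2, -0.05, -0.05], "rot": [0, 0, 0], "gripper": 4}
    - {"offset": [5.2, -0.05, -0.05], "rot": [0, 0, 0], "gripper": 4}

```text
time_s: 14.85
eef_pos: [644.5, -17.4, 131.0]
ee_rot: [0.001, 0.63, 0.777, -0.0]
force: [-6.0, -4.0, 7.0]
grip_width: 0.511
grip_force: 41.7
```

Run:
```python
from h import *
import pickle
s=sense();print(s["eef_pos"],s["ee_rot"],s["force"],s["grip_force"],s["grip_width"])
w=cam("wrist");a=cam("top");pickle.dump((s,w,a),open("w6.pkl","wb"))
o=np.zeros((400,800,3),np.uint8);A=cv2.resize(w["color"][0:200,240:440,::-1],(400,400),interpolation=3)
B=cv2.resize(a["color"][120:200,260:340,::-1],(400,400),interpolation=3);o[:,:400]=A;o[:,400:]=B;cv2.imwrite("pics/c6.png",o)
```

```text
[644.52418067 -17.42503216 131.03137517] [ 8.44098841e-04  6.29924290e-01  7.76656084e-01 -6.78799107e-05] [-6.02697909 -3.97973912  6.95619291] 41.73464119434357 0.5113771357288827
```

View pics/c6.png

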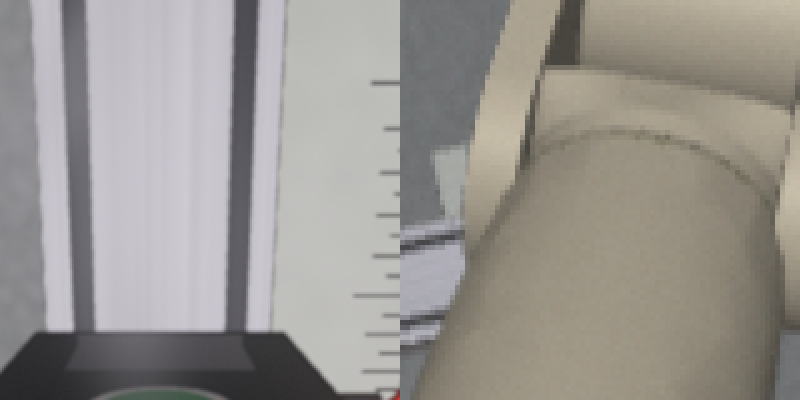

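Wrist crop: the holder is at rows 165-200 and the cursor is just coming in at (440,195) in the full image. The arm blocks the top camera. I crop around the cursor and index instead.

Run:
```python
from h import *
import pickle
s,w,a=pickle.load(open("w6.pkl","rb"))
cv2.imwrite("pics/c7.png",cv2.resize(w["color"][170:270,390:530,::-1],None,fx=5.7,fy=5.7,interpolation=3))
q=s["ee_rot"];Rm=R.from_quat([*q[1:],q[0]]).as_matrix();T=lambda X:(Rm.T@(np.array(X)-s["eef_pos"])).round(2)
h=cv2.cvtColor(w["color"],cv2.COLOR_RGB2HSV).astype(int);H,S=h[...,0],h[...,1]
def mk(c,box):
    x0,y0,x1,y1=box;k=np.zeros((400,640),bool);k[y0:y1,x0:x1]=1;v,u=np.where(c&k);return u,v
u,v=mk((H>20)&(H<36)&(S>80),(380,170,530,290));print("idx n",len(u))
if len(u):print(u.min(),u.max(),v.min(),v.max(),[T(onz(w,c,v[abs(u-c)<1].mean(),31.5)) for c in np.percentile(u,[10,50,90])])
u,v=mk(((H<8)|(H>172))&(S>110),(380,150,530,290))
for k in range(0,8):
    t=u==u.min()+k;print(u.min()+k,v[t].min(),v[t].max(),[T(onz(w,u.min()+k,v[t].mean(),z))[:2] for z in(30,33,36)])
```

```text
idx n 76
415 430 202 206 [array([19.1 , 51.01, 99.55]), array([19.1 , 54.19, 99.56]), array([19.1 , 57.38, 99.56])]
432 202 202 [array([19.73, 59.91]), array([20.69, 58.87]), array([21.65, 57.82])]
433 202 203 [array([19.45, 60.47]), array([20.41, 59.42]), array([21.38, 58.36])]
434 201 204 [array([19.45, 61.01]), array([20.41, 59.94]), array([21.38, 58.88])]
435 200 206 [array([19.17, 61.57]), array([20.14, 60.5 ]), array([21.11, 59.42])]
436 199 207 [array([19.17, 62.1 ]), array([20.14, 61.02]), array([21.1 , 59.94])]
437 199 208 [array([18.89, 62.67]), array([19.86, 61.57]), array([20.83, 60.48])]
438 198 209 [array([18.89, 63.2 ]), array([19.86, 62.1 ]), array([20.83, 61.  ])]
439 196 212 [array([18.6 , 63.77]), array([19.58, 62.65]), array([20.56, 61.54])]
```

View pics/c7.png

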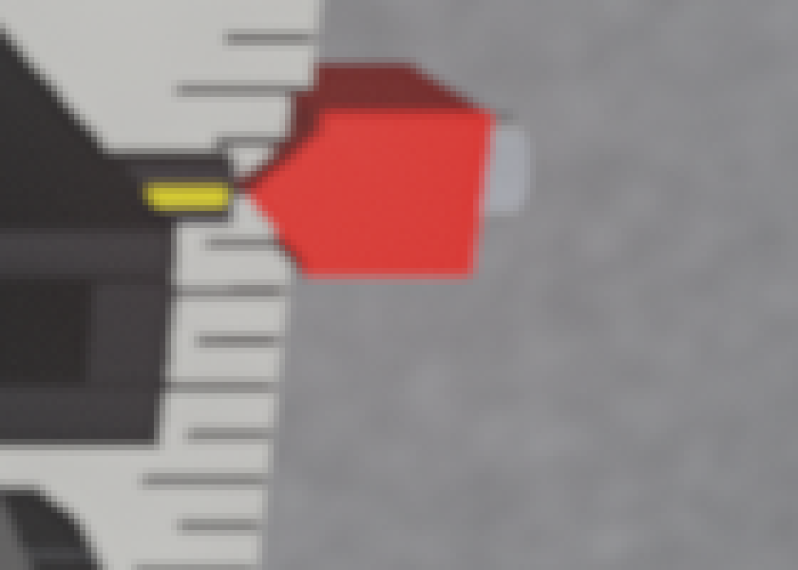

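Run:
```python
from h import *
import pickle
s,w,a=pickle.load(open("w6.pkl","rb"));W=cloud(w)
q=s["ee_rot"];Rm=R.from_quat([*q[1:],q[0]]).as_matrix();L=(W-s["eef_pos"])@Rm
print("z rows198-208, cols 412-475 step3");print(np.round(W[198:210:2,412:476:3,2]).astype(int))
print("scale z",np.nanmedian(W[235:260,420:432,2]))
print("tip row203",[(c,L[203,c].round(1),W[203,c,2].round(1)) for c in range(430,445,2)])
print("idx",[(L[204,c].round(1),W[204,c,2].round(1)) for c in(418,423,428)])
s5,w5=pickle.load(open("w5.pkl","rb"));W5=cloud(w5);print("w5 cursor z",W5[48:58:2,386:412:3,2].round(0)); print("w5 idx/scale",W5[112,360:388:4,2].round(1))
for n in ("side",):
    c=cam(n);cv2.imwrite("pics/side2.png",c["color"][...,::-1]);pickle.dump(c,open("s2.pkl","wb"));print(proj(c,[699,16,34]),proj(c,[700,13,31.5]))
```

```text
z rows198-208, cols 412-475 step3
[[ 35  33  35  34  33  33  34  30  34  36  37  37  36  37  37  36  36  37
   37  36  37  32]
 [ 34  35  35  34  35  34  34  35  36  36  35  36  36  37  36  37  36  37
   37  37  38  31]
 [ 96  34  34  34  33  34  33  35  38  36  37  37  36  36  37  37  36  36
   37  37  36  32]
 [ 99 100  36  35  34  35  34  35  36  37  37  36  37  37  37  36  38  36
   36  36  37  30]
 [101 102  34  36  35  35  34  30  38  37  38  37  37  35  38  35  37  36
   36  37  38  30]
 [103 102 103  34  33  35  28  30  36  38  37  37  37  37  36  37  37  36
   38  37  36   0]]
scale z 28.732690558452873
tip row203 [(430, array([20.3, 57.7, 97.6]), np.float64(33.5)), (432, array([21. , 58. , 95.4]), np.float64(35.7)), (434, array([21.2, 58.8, 94.8]), np.float64(36.3)), (436, array([21.4, 59.6, 94.1]), np.float64(36.9)), (438, array([21.3, 60.8, 94.6]), np.float64(36.5)), (440, array([21.2, 61.8, 94.6]), np.float64(36.4)), (442, array([21.5, 62.6, 93.9]), np.float64(37.2)), (444, array([21.2, 63.9, 94.6]), np.float64(36.4))]
idx [(array([20.4, 50.8, 95.5]), np.float64(35.5)), (array([20.3, 53.6, 95.9]), np.float64(35.1)), (array([20.5, 55.9, 95.3]), np.float64(35.8))]
w5 cursor z [[29. 29. 38. 37. 37. 35. 37. 36. 36.]
 [29. 37. 36. 36. 36. 38. 37. 37. nan]
 [28. 36. 37. 36. 36. 36. 37. 37. 37.]
 [27. 37. 38. 38. 37. 37. 36. 37. 36.]
 [29. 37. 36. 39. 37. 36. 38. 36. 36.]]
w5 idx/scale [35.5 35.6 35.  35.  34.6 34.6 28.8]
[272.99256427 200.04639296] [273.36725657 199.84882008]
```

By depth the index line stands at about z 34.5 and the cursor top at about 36. In this close, side-by-side view the index is about 0.9 mm short, so I nudge it out.

Call:
step_arm:
  plan:
    - {"offset": [0.05, 0, 0], "rot": [0, 0, 0], "gripper": 4}
    - {"offset": [0.09, 0, 0], "rot": [0, 0, 0], "gripper": 4}
    - {"offset": [0.09, 0, 0], "rot": [0, 0, 0], "gripper": 4}
    - {"offset": [0.09, 0, 0], "rot": [0, 0, 0], "gripper": 4}
    - {"offset": [0.09, 0, 0], "rot": [0, 0, 0], "gripper": 4}

```text
time_s: 15.5
eef_pos: [644.4, -17.0, 131.0]
ee_rot: [0.001, 0.63, 0.777, -0.0]
force: [-6.1, -5.1, 6.6]
grip_width: 0.509
grip_force: 41.6
```

```bash
cat > m.py <<'E'
from h import *
import pickle,sys
def meas(s,w):
    q=s["ee_rot"];Rm=R.from_quat([*q[1:],q[0]]).as_matrix();T=lambda X:(Rm.T@(np.array(X)-s["eef_pos"]))
    h=cv2.cvtColor(w["color"],cv2.COLOR_RGB2HSV).astype(int);H,S,V=h[...,0],h[...,1],h[...,2]
    W=cloud(w);L=(W-s["eef_pos"])@Rm
    k=np.zeros((400,640),bool);k[150:290,380:530]=1
    mi=k&(H>20)&(H<36)&(S>80);v,u=np.where(mi);zi=np.nanmedian(W[mi][:,2])
    mc=k&((H<8)|(H>172))&(S>110)&(V>170);vc,uc=np.where(mc);zc=np.nanmedian(W[mc][:,2])
    ax=T(onz(w,uc.mean(),vc.mean(),zc));ix=T(onz(w,u.mean(),v.mean(),zi))
    t=uc<=uc.min()+3;tip=T(onz(w,uc[t].mean(),vc[t].mean(),zc))
    print("idx",ix.round(2),"zi",zi,"cursor centroid",ax.round(2),"tip",tip.round(2),"zc",zc,"rows",v.mean(),vc.mean(),vc[t].mean())
    print("remaining: centroid %.2f tip %.2f"%(ax[0]-ix[0],tip[0]-ix[0]))
s,w,a=pickle.load(open("w6.pkl","rb"));meas(s,w)
s=sense();w=cam("wrist");pickle.dump((s,w),open("w8.pkl","wb"));print(s["eef_pos"],s["force"],s["grip_force"],s["time_s"]);meas(s,w)
E
python3 m.py
```

```text
idx [20.19 53.31 96.29] zi 34.769081329233245 cursor centroid [21.02 70.38 94.38] tip [20.81 59.74 94.37] zc 36.68831146532466 rows 203.96052631578948 203.54509803921567 203.95652173913044
remaining: centroid 0.84 tip 0.62
[644.3994624  -16.95276461 131.01771998] [-6.14620194 -5.08295657  6.64739977] 41.561434864997864 15.5
idx [20.41 53.17 96.31] zi 34.722889892329306 cursor centroid [20.71 70.36 94.4 ] tip [20.39 59.81 94.39] zc 36.64905009826785 rows 203.53846153846155 204.1127895266868 204.71428571428572
remaining: centroid 0.30 tip -0.02
```

Call:
step_arm:
  plan:
    - {"offset": [0.03, 0, 0], "rot": [0, 0, 0], "gripper": 4}
    - {"offset": [0.03, 0, 0], "rot": [0, 0, 0], "gripper": 4}
    - {"offset": [0.03, 0, 0], "rot": [0, 0, 0], "gripper": 4}
    - {"offset": [0.03, 0, 0], "rot": [0, 0, 0], "gripper": 4}
    - {"offset": [0.03, 0, 0], "rot": [0, 0, 0], "gripper": 4}
    - {"offset": [0.03, 0, 0], "rot": [0, 0, 0], "gripper": 4}

```text
time_s: 16.15
eef_pos: [644.3, -16.7, 131.0]
ee_rot: [0.001, 0.63, 0.777, -0.0]
force: [-6.7, -5.2, 6.4]
grip_width: 0.51
grip_force: 41.5
```

```bash
python3 m.py | tail -3
```

```text
[644.34325549 -16.6662692  131.02164619] [-6.71452957 -5.16521361  6.44120222] 41.54567062854767 16.15
idx [20.4  53.16 96.4 ] zi 34.634926054548146 cursor centroid [20.24 70.34 94.36] tip [20.25 59.34 94.35] zc 36.69246280030633 rows 203.5108695652174 205.0050352467271 205.0
remaining: centroid -0.15 tip -0.14
```

Index and cursor agree to about 0.15 mm and the grip is steady, so I hand it in.

```bash
python3 -c "
from rig import *
print(finish_job())"
```

```text
the job is handed in; nothing more can be done
None
```

The job is handed in: the dark plate is fully home in the far rack's empty slot, and the gripped head, lock button pressed, is held with its index about 0.15 mm from level with the cursor tip (result not reported back).

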